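# Draw out the drinks tray past its spring catch

### The arm

A 6-joint arm with a two-finger parallel gripper is mounted at the origin on a cart in front of the work surface, level with it; the furniture and walls round the work are solid. World frame = base frame: x ahead of the robot, y to its left, z up, the work surface at z = 0. Lengths are in mm, angles in degrees, forces in N, time in s.
With the tool pointing down it reaches from about 300 to 850 mm from the base axis. Payload 4.2 kg.
Tool frame: the origin (TCP) lies at the very end of the fingers, on their centre line; the grasp point (between the pads) lies 19 mm behind it (env.grasp_offset is the distance from the TCP to the grasp point, in mm); z points along the fingers, y is the line along which they close (so a half turn about z gives the same grasp; the last joint's range is limited). The gripper opens to 91 mm and grips with 3 to 60 N. Pads are 32 mm wide; open, the fingers measure 118 mm over their backs; the gripper's body (76 mm by 178 mm) begins 60 mm behind the grasp point.
Start: joints at [-74.542, 18.312, 89.639, -0, 72.044, -1.146], TCP at [164.315, -551.039, 213.976] pointing down, gripper open.
Joint ranges: [-177.97, 177.97], [-48.28, 115.42], [12.27, 149.76], [-77.06, 257.06], [2.81, 150.46], [-146.56, 146.56]. Speed limits (degrees/s): [147.25, 147.25, 180, 180, 180, 180].

### API

Orientations are given as [roll, pitch, yaw] about the fixed x, y, z axes, in that order (R = Rz(yaw) Ry(pitch) Rx(roll)).
In Python, from workcell import env, eyes gives the robot as it stands.
- The arm moves only by the tool send_rows, never from a script. Its arguments are lists of equal length, an entry for each row: "grip": the opening, from -1 (shut) to 1 (fully open), so that 0 is half open; "xyz": the shift along the world's x, y, z in m, a list of three; "yaw": the turn about the world's z in degrees. A call has 1 to 8 rows; each row is the pose to reach, as a shift and turn from the pose commanded when the call began; what a row does not reach only later rows make up. A row lasts 1/12 s, in which the tool goes at most 41.7 mm and 7.16 degrees, less where a joint would pass 70% of its speed; a pose out of reach is approached as far as the arm can. A call with a gripper value outside its range is refused whole. The fingers move at their own pace and stop on an object; "grip_force" is the grip in N (left out, the last holds). Time passes only in rows, so rows that repeat a pose let the fingers close. It gives the time, the measured TCP pose, the force, the opening and the grip force at its end, in the units of the state.
- env.state(): the state, without advancing time (a new reading comes with each control period).
- eyes.grab_frame(name): name is "scene" or "top" or "wrist"; returns a dict with "frame" (480x640x3 uint8, red, green, blue), "fx", "fy", "cx", "cy" (pixels), "D" ([k1, k2, p1, p2, k3] as OpenCV has them; the pictures are not rectified), "pose" (4x4, takes a point from camera to world coordinates). Camera axes: x right, y down, z forward; pixel columns grow to the right and rows downward; lengths in mm; the calibration is good to about 2 mm. A picture is of the moment at which its call begins. There is no depth.
- env.job_done(): hands the job in; it is judged then, once.
The state is a dict: "time_s": time; "qpos": joint angles; "qvel": joint speeds; "effort": joint torques, N m; "ee_pos": TCP position; "ee_rot": TCP orientation; "force": force on the tool from outside, world axes, zero at the start; "torque": the same for the moment, N m; "gripper_width": finger opening in mm; "gripper_force": force on a finger pad.
Only numpy, scipy, OpenCV 4.12 (cv2) and the standard library are available. Lean on these libraries where they do the work, as an engineer would, in place of code of your own. Each camera call takes 0.05 s, during which the arm holds its last target. There are 200 camera calls.

### The job

The drinks tray is locked home by the brass spring pin that stands up through its floor just behind the front rail. With a fingertip press the pin down and, keeping it down, push the inside of the front rail smoothly towards yourself until the tray is fully out and the pin springs up in the rear slot and locks it; then move clear. Grip nothing and keep off the outside of the front board; all bottles and jars must stay standing on the tray, and the jigger, stopper and tumbler beside it must be left alone.

Things in the scene. Friction and masses are not known exactly. Their poses are not given: they have to be found in the camera images.
- pullout: Pull-out unit fixed to the worktop: low dark wooden carcase, 316 mm wide, 305 deep, 52 high, with a drinks tray running in it. Origin: on the worktop, under the axis of the catch pin. +x points inwards to the rear, +y to the left along the front; the tray comes out along -x, towards the robot.
- tray (a joint): How far the tray is drawn out, m: 0 = home and locked (2 mm play), 0.070 = fully out and locked again, end stop at 0.0715. Runs on rollers with about 2 N of drag and a damper (3 N more at 0.1 m/s); up to about 12 N more while the floor's edge rides over the pin (first 15 mm). Draw it at 0.1 m/s or less: jerks tip bottles.
- catch (a joint): Brass spring pin, upright, fixed in the unit (does not travel with the tray), 20 mm across, top 5 mm bevelled to a flat 10 mm. m pressed down: 0 = up (10 mm proud of the tray floor, tray locked; 4 N), 0.010 = level with the floor (8 N), 0.016 = stop (10.4 N). From 0.010 the floor can slide over it; keep it down for 15 mm of travel, then the floor holds it down (0.014). It springs up in the rear slot.
- catch_top (a point): Centre of the flat top of the brass catch pin: 34 mm above the worktop when up, 24 mm when level with the tray floor. Moves up and down with the pin.
- tray_floor (a point): Upper face of the tray floor (24 mm above the worktop, 4 mm thick) at the middle of the front slot; moves with the tray, axes as the unit's. Front slot 24 mm in x, 40 mm in y: the pin stands in it when home. A like rear slot lies 70 mm behind (+x). Floor clear back to a cross rail 101 mm behind this point; inner width 254 mm; side rails 62 mm, brass gallery rail round the bottles 91 mm above the worktop.
- rail_inside (a point): Middle of the inner face (looking to +x, away from the robot) of the tray's dark wooden front rail, 36 mm above the worktop, 12 mm in front of the front slot's middle. The face runs across the whole width and rises to 46 mm above the worktop (22 mm above the floor); rail 14 mm thick. A fingertip on the pin bears against this face to bring the tray along.
- front_board (a point): Middle of the outer face of the outside front board of the tray, on the robot's side of the front rail: 10 mm thick, 316 mm wide, top 42 mm above the worktop, outer face 36 mm in front of the front slot's middle. Moves with the tray. Not to be touched.
- wine_bottle: A dark green wine bottle, 74 mm across, 309 mm high, loose, standing on the tray behind the cross rail (rear row). Origin: centre of its underside; its z axis is its own upright axis.
- shaker: A steel cocktail shaker, 70 mm across, 203 mm high, loose, standing on the tray behind the cross rail (rear row). Origin: centre of its underside; its z axis is its own upright axis.
- olive_jar: A glass jar of olives with a grey lid, 63 mm across, 110 mm high, loose, standing on the tray behind the cross rail (rear row). Origin: centre of its underside; its z axis is its own upright axis.
- salt_shaker: A glass salt shaker with a steel top, 44 mm across, 90 mm high, loose, standing on the tray behind the cross rail (front row). Origin: centre of its underside; its z axis is its own upright axis.
- nutmeg_jar: A spice jar with a dark lid, 44 mm across, 105 mm high, loose, standing on the tray behind the cross rail (front row). Origin: centre of its underside; its z axis is its own upright axis.
- bitters_1: A small brown dropper bottle, 33 mm across, 102 mm high, loose, standing on the tray behind the cross rail (front row). Origin: centre of its underside; its z axis is its own upright axis.
- bitters_2: A small brown dropper bottle, 33 mm across, 102 mm high, loose, standing on the tray behind the cross rail (front row). Origin: centre of its underside; its z axis is its own upright axis.
- jigger: A steel two-ended bar measure, 43 mm across, 78 mm high, loose, standing on the worktop beside the pull-out. Origin: centre of its underside. To be left alone.
- bottle_stopper: A silver bottle stopper standing on its knob, 35 mm across, 52 mm high, loose, standing on the worktop beside the pull-out. Origin: centre of its underside. To be left alone.
- cut_glass_3: A cut-glass tumbler, 65 mm across, 80 mm high, loose, standing on the worktop beside the pull-out. Origin: centre of its underside. To be left alone.
Things that resemble listed ones, but are neither listed nor needed, are in the scene too. Leave any green or turquoise look-alike of the bitters_2 alone.

How it is judged (in metres and radians):
On the way, in this order (a step that is already met when the one before it is completed fails the run):
1. the catch pin is pressed down by a fingertip, level with the tray floor, with the tray still home (value of joint catch above 0.008 m and value of joint tray below 0.005 m and contact force between the fingers and catch above 1 N), for 0.1 s.
2. with the pin kept down, the tray floor has slid over it (value of joint tray between 0.02 and 0.055 m and value of joint catch above 0.011 m), for 0.04 s.
At the end, for the whole second after the job is handed in: Tray out at least 66.5 mm, at rest; pin up again (under 4 mm pressed) in the rear slot; all seven bottles and jars stand on the floor behind the cross rail (tilt under 0.12 rad, within 8 mm of the floor); jigger, stopper and tumbler moved under 15 mm (value of joint tray above 0.0665 m and value of joint catch below 0.004 m and velocity of joint tray between -0.01 and 0.01 m/s and angle between each of wine_bottle, shaker, olive_jar, salt_shaker, nutmeg_jar, bitters_1, bitters_2's own z axis and vertical below 0.12 rad and z of wine_bottle in the frame of tray_floor between -0.008 and 0.008 m and x of each of wine_bottle, shaker, olive_jar, salt_shaker, nutmeg_jar, bitters_1, bitters_2 in the frame of tray_floor above 0.105 m and z of shaker in the frame of tray_floor between -0.008 and 0.008 m and z of olive_jar in the frame of tray_floor between -0.008 and 0.008 m and z of salt_shaker in the frame of tray_floor between -0.008 and 0.008 m and z of nutmeg_jar in the frame of tray_floor between -0.008 and 0.008 m and z of bitters_1 in the frame of tray_floor between -0.008 and 0.008 m and z of bitters_2 in the frame of tray_floor between -0.008 and 0.008 m and distance of each of jigger, bottle_stopper, cut_glass_3 from where it was at the start of the episode below 0.015 m); the robot touches nothing.
It fails at once if the tray is pinched: the outside front board is pressed by a finger (over 2 N) (contact force between the fingers and tray_c18 above 2 N).
It fails at once if a bottle or jar is lifted off the tray (15 mm) or knocked over (0.5 rad) (z of any of wine_bottle, shaker, olive_jar, salt_shaker, nutmeg_jar, bitters_1, bitters_2 in the frame of tray_floor above 0.015 m or angle between any of wine_bottle, shaker, olive_jar, salt_shaker, nutmeg_jar, bitters_1, bitters_2's own z axis and vertical above 0.5 rad).
It fails at once if the jigger, the stopper or the tumbler beside the tray is moved (more than 15 mm) (distance of any of jigger, bottle_stopper, cut_glass_3 from where it was at the start of the episode above 0.015 m).
It fails at once if the catch is forced: the tray comes out 8 to 60 mm while the pin still stands up (value of joint tray between 0.008 and 0.06 m and value of joint catch below 0.006 m).
It also fails if it takes over 32 s, if anything falls off the work surface, if the arm or the gripper's body presses on something with over 40 N, if the wrist force passes 120 N, or if a joint passes its speed limit or range.

## Working session

There is one attempt and no reset: what is moved stays moved. The work goes in short steps, Python scripts to look and compute and a tool call to move; the robot and the scene stay as the last step left them, time stands still between calls to the robot, and variables do not carry over. Pictures are saved under pics/ and viewed, at most 10 in all, crops included, and the job is handed in when it is done.

Besides the shell and the picture viewer there is one more tool, called after "Call:" in YAML: its name, and indented under it one key for each argument. send_rows: Moves the arm, as the interface text tells. Its arguments: {"type":"object","properties":{"grip":{"type":"array"},"xyz":{"type":"array"},"yaw":{"type":"array"},"grip_force":{"type":"number"}},"required":["grip","xyz","yaw"]}

```bash
mkdir -p pics
python3 - <<'E'
from workcell import env, eyes
import cv2
for n in ["scene","top"]:
    f=eyes.grab_frame(n); cv2.imwrite(f"pics/{n}1.png",f["frame"][:,:,::-1]); print(n,f["fx"],f["cx"],f["cy"],f["D"],f["pose"].round(3).tolist())
s=env.state();print(s["time_s"],s["ee_pos"],s["ee_rot"],s["force"])
E
```

```text
scene 486.54105097800846 330.46134456683825 235.68601024225217 [0.03337059 0.         0.         0.         0.        ] [[-0.74, -0.398, 0.543, 18.895], [-0.673, 0.441, -0.594, 431.169], [-0.003, -0.804, -0.594, 667.48], [0.0, 0.0, 0.0, 1.0]]
top 473.67602130341015 320.7758714473827 238.17757280385933 [-0.05817084  0.          0.          0.          0.        ] [[0.014, -0.974, 0.228, 345.475], [-1.0, -0.015, -0.002, -159.747], [0.005, -0.228, -0.974, 962.603], [0.0, 0.0, 0.0, 1.0]]
0.1 [ 164.16827811 -550.60304309  213.20449132] [-1.79908938e+02 -7.47955398e-05  1.66029066e+01] [0.09733481 0.0411074  0.05310918]
```

View pics/scene1.png

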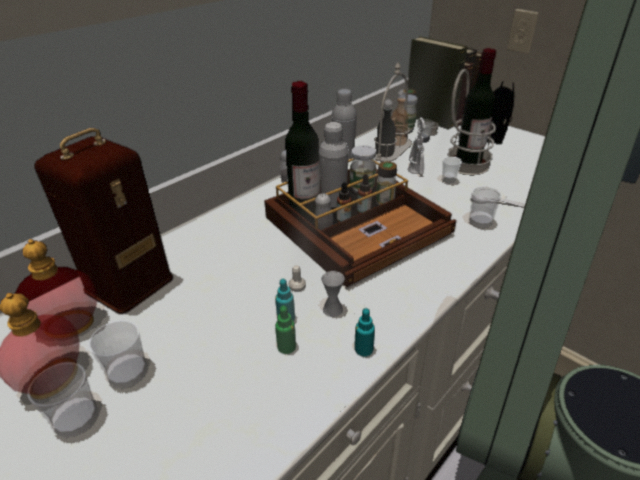

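View pics/top1.png

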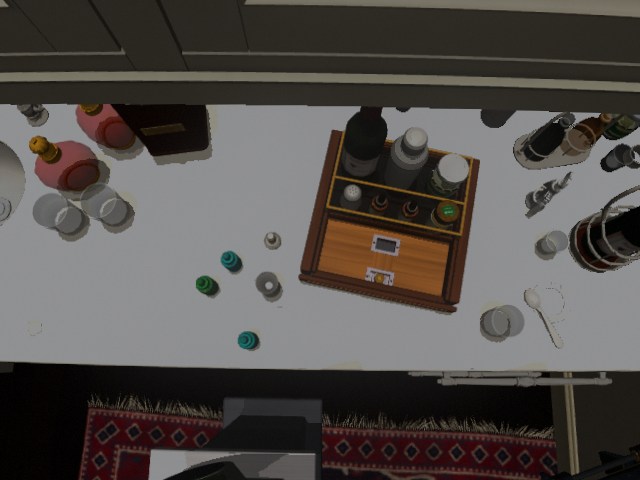

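The scene view shows the pull-out at about (360,230), with the front slot near (392,240). In the top view the brass pin is at about (380,278) in the front slot's plate, the rear slot is at (386,244), and the front rail runs just below the pin. Two things could be taken for the pin: the rear slot at (386,244), which is dark and has no brass, and the front slot at (380,278), which has a brass disc. I choose the front one and will check it in a close crop.

```bash
cat > h.py <<'E'
from workcell import env, eyes
import cv2, numpy as np
def ray(f,px,z):
    K=np.array([[f["fx"],0,f["cx"]],[0,f["fy"],f["cy"]],[0,0,1]])
    u=cv2.undistortPoints(np.array([[px]],float),K,np.array(f["D"]))[0,0]
    P=np.array(f["pose"]); d=P[:3,:3]@[u[0],u[1],1]; o=P[:3,3]
    return o+d*(z-o[2])/d[2]
E
python3 - <<'E'
from h import *
f=eyes.grab_frame("top"); im=f["frame"]
hsv=cv2.cvtColor(im,cv2.COLOR_RGB2HSV)
sub=im[255:300,355:405].astype(int)
# plates: grey bright, low saturation
roi=np.zeros(im.shape[:2],np.uint8); roi[225:300,350:420]=1
m=((hsv[...,1]<60)&(hsv[...,2]>110)).astype(np.uint8)*roi
n,l,s,c=cv2.connectedComponentsWithStats(m)
for i in range(1,n):
    if s[i,4]>15: print(s[i],c[i],ray(f,c[i],24).round(1))
b=((hsv[...,0]>18)&(hsv[...,0]<35)&(hsv[...,1]>100)&(hsv[...,2]>90)).astype(np.uint8)*roi
n,l,s,c=cv2.connectedComponentsWithStats(b)
for i in range(1,n):
    if s[i,4]>5: print("brass",s[i],c[i],ray(f,c[i],34).round(1))
for p in [(302,276),(457,303),(335,132),(478,158)]: print(p,ray(f,p,50).round(1))
cv2.imwrite("pics/c1.png",cv2.resize(im[225:315,295:470],None,fx=4.5,fy=4.5,interpolation=cv2.INTER_CUBIC)[:,:,::-1])
E
```

```text
[371 234  30  22 206] [384.95145631 244.96601942] [ 553.  -292.3   24. ]
[365 268  29  18 199] [379.18592965 275.38693467] [ 490.4 -279.7   24. ]
[350 293  25   7  91] [358.30769231 297.18681319] [ 446.3 -237.7   24. ]
brass [378 277   3   3   7] [378.85714286 278.        ] [ 483.7 -277.7   34. ]
(302, 276) [ 483.1 -126.3   50. ]
(457, 303) [ 434.5 -426.5   50. ]
(335, 132) [ 788.  -188.4   50. ]
(478, 158) [ 735.4 -486.7   50. ]
```

View pics/c1.png

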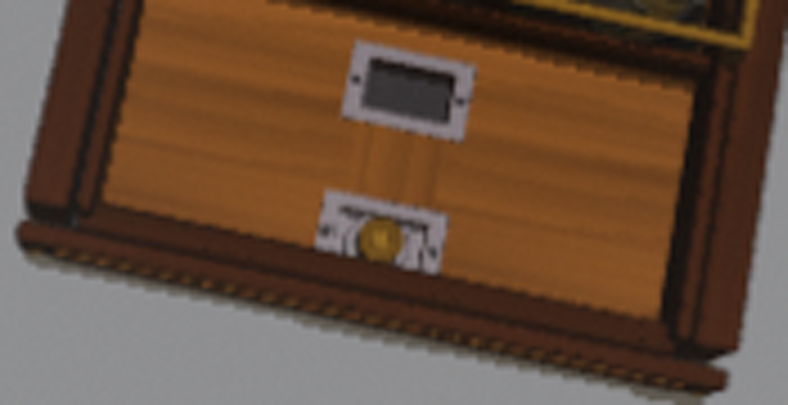

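The crop shows the brass pin in the front slot at about crop (380,240), touching the front rail, and the empty rear slot at (408,90). That puts the pin near (483.5, -278.5) and the unit yaw near -11°. The slot spacing comes out at 71 mm against the expected 70, so the measurement holds. I'm approaching now with the gripper shut and tool x along unit x.

Call:
send_rows:
  grip: [-1,-1,-1,-1,-1,-1,-1,-1]
  xyz:
    - [0.02,0.017,0]
    - [0.045,0.037,0]
    - [0.07,0.058,0]
    - [0.095,0.079,0]
    - [0.12,0.1,0]
    - [0.145,0.12,0]
    - [0.17,0.14,0]
    - [0.195,0.162,0]
  yaw: [-3,-7,-11,-15,-19,-23,-26,-27.5]

```text
time_s: 0.82
ee_pos: [360.2, -388.0, 213.8]
ee_rot: [180.0, 0.0, -11.0]
force: [0.4, 0.2, 0.8]
gripper_width: 40.8
gripper_force: 0.0
```

Call:
send_rows:
  grip: [-1,-1,-1,-1,-1,-1,-1,-1]
  xyz:
    - [0.025,0.02,-0.01]
    - [0.05,0.04,-0.025]
    - [0.075,0.06,-0.04]
    - [0.1,0.08,-0.055]
    - [0.115,0.095,-0.07]
    - [0.125,0.105,-0.08]
    - [0.13,0.109,-0.09]
    - [0.13,0.109,-0.09]
  yaw: [0,0,0,0,0,0,0,0]

```text
time_s: 1.48
ee_pos: [488.7, -278.9, 121.9]
ee_rot: [-179.9, 0.2, -10.8]
force: [-0.1, 1.0, -1.2]
gripper_width: 0.1
gripper_force: 0.0
```

Run:
```python
from h import *
f=eyes.grab_frame("wrist"); cv2.imwrite("pics/w1.png",f["frame"][:,:,::-1])
s=env.state();print(s["time_s"],s["ee_pos"],s["ee_rot"],s["force"],s["gripper_width"],f["fx"],np.array(f["pose"]).round(2).tolist())
```

```text
1.5333 [ 488.60252252 -279.94057423  123.02444502] [-1.79991577e+02  1.39889314e-01 -1.08567733e+01] [ 0.47846176 -0.35708705  0.10609123] 0.47327231749132187 392.06597351300366 [[-0.19, -0.95, -0.24, 558.34], [-0.98, 0.18, 0.05, -290.19], [-0.0, 0.25, -0.97, 292.09], [0.0, 0.0, 0.0, 1.0]]
```

View pics/w1.png

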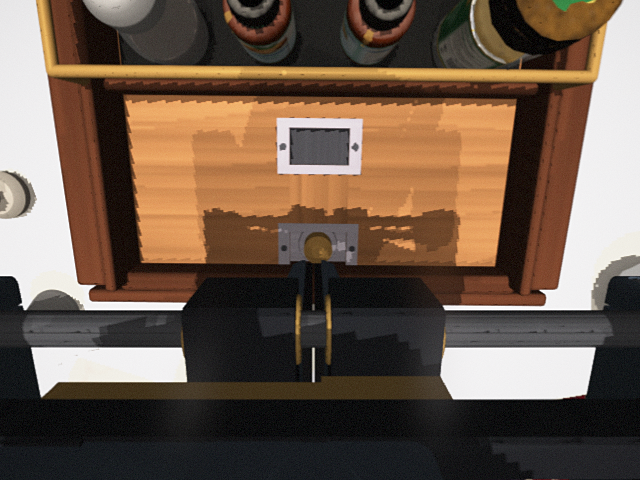

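The wrist view shows the pin at about (317,246) in the front slot plate, the rear slot centred at (319,147), the rail's floor line at row 265, and the fingertip at (314,265). The gallery rail is level in the picture, so the yaw is right.

Run:
```python
from h import *
f=eyes.grab_frame("wrist"); P=np.array(f["pose"])
pts={"pin":((317.5,246),34),"rear":((319.5,147),24),"railfloorL":((140,265),24),"railfloorR":((500,265),24),"railtopinnerL?":((115,266),46),"galL":((55,73),91),"galR":((595,73),91)}
R={}
for k,(p,z) in pts.items(): R[k]=ray(f,p,z); print(k,R[k].round(1))
# finger tips in camera
s=env.state();T=np.array(s["ee_pos"]); c=P[:3,:3].T@(T-P[:3,3]); print("tcp px",f["fx"]*c[0]/c[2]+f["cx"],f["fy"]*c[1]/c[2]+f["cy"])
a=R["rear"]-R["pin"]; print(np.hypot(*a[:2]),np.degrees(np.arctan2(a[1],a[0])))
g=R["galL"]-R["galR"]; print("gal yaw",np.degrees(np.arctan2(-g[0],g[1])),np.linalg.norm(g))
d=T-R["pin"]; th=np.radians(-10.9); print("tcp in unit",d[0]*np.cos(th)+d[1]*np.sin(th),-d[0]*np.sin(th)+d[1]*np.cos(th))
```

```text
pin [ 490.2 -281.4   34. ]
rear [ 554.6 -294.9   24. ]
railfloorL [ 497.6 -152.8   24. ]
railfloorR [ 449.1 -407.5   24. ]
railtopinnerL? [ 505.  -147.6   46. ]
galL [ 613.4 -175.3   91. ]
galR [ 564.8 -430.6   91. ]
tcp px 318.8236939378395 298.856733157986
65.73734228277942 -11.878142724894731
gal yaw -10.769865824317707 259.931858427935
tcp in unit -1.5835779609833796 0.39667057967375235
```

All the estimates agree on the pin being near (485, -281) and the rail face near unit x -12. The fingertip is 32 mm wide along unit x. I'll centre it at unit x of about +7 and descend.

Call:
send_rows:
  grip: [-1,-1,-1,-1,-1,-1,-1,-1]
  xyz:
    - [0.003,-0.002,-0.01]
    - [0.003,-0.002,-0.03]
    - [0.003,-0.002,-0.05]
    - [0.003,-0.002,-0.07]
    - [0.003,-0.002,-0.08]
    - [0.003,-0.002,-0.086]
    - [0.003,-0.002,-0.086]
    - [0.003,-0.002,-0.086]
  yaw: [0,0,0,0,0,0,0,0]

```text
time_s: 2.25
ee_pos: [492.6, -282.7, 38.6]
ee_rot: [180.0, -0.1, -10.9]
force: [-1.1, 0.1, 0.5]
gripper_width: 0.5
gripper_force: 0.0
```

Call:
send_rows:
  grip: [-1,-1,-1,-1,-1,-1]
  xyz:
    - [0,0,-0.002]
    - [0,0,-0.004]
    - [0,0,-0.006]
    - [0,0,-0.008]
    - [0,0,-0.008]
    - [0,0,-0.008]
  yaw: [0,0,0,0,0,0]

```text
time_s: 2.75
ee_pos: [493.0, -282.5, 30.7]
ee_rot: [180.0, -0.1, -10.9]
force: [-0.2, -0.5, 4.7]
gripper_width: 0.6
gripper_force: 2.5
```

Force is 4.7 N at z≈30.5, which matches the pin's spring. Pressing on to floor level.

Call:
send_rows:
  grip: [-1,-1,-1,-1,-1,-1]
  xyz:
    - [0,0,-0.002]
    - [0,0,-0.004]
    - [0,0,-0.005]
    - [0,0,-0.006]
    - [0,0,-0.006]
    - [0,0,-0.006]
  yaw: [0,0,0,0,0,0]

```text
time_s: 3.25
ee_pos: [493.0, -282.5, 24.9]
ee_rot: [179.9, -0.1, -10.9]
force: [-0.1, -0.3, 7.8]
gripper_width: 0.4
gripper_force: 3.6
```

Run:
```python
from h import *
f=eyes.grab_frame("wrist"); cv2.imwrite("pics/w2.png",cv2.resize(f["frame"][180:360,180:460],None,fx=2.8,fy=2.8)[:,:,::-1])
s=env.state();print(s["time_s"],s["ee_pos"],s["force"])
```

```text
3.3 [ 493.00426185 -282.48845941   24.87990999] [-0.50063604 -0.3631371   8.19844274]
```

View pics/w2.png

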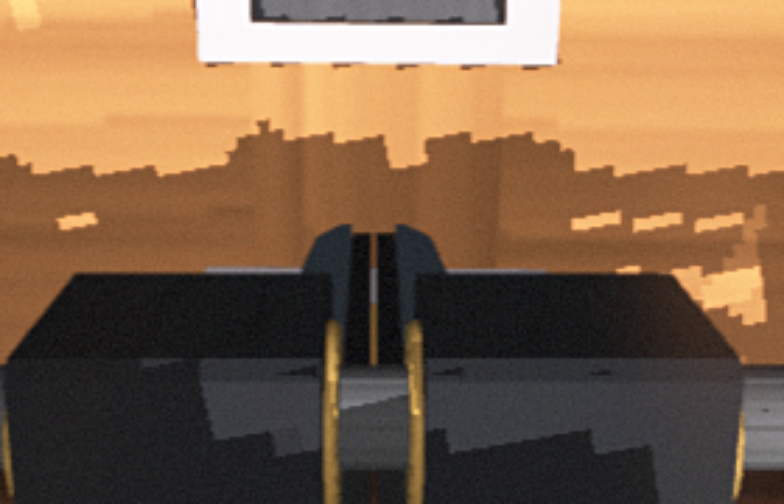

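The crop shows the fingertip (crop about (375,235)) over the front slot's plate. Force is 8 N, so the pin is nearly level. I'll press a touch further to bear on the floor.

Call:
send_rows:
  grip: [-1,-1,-1,-1]
  xyz:
    - [0,0,-0.0005]
    - [0,0,-0.001]
    - [0,0,-0.0015]
    - [0,0,-0.0015]
  yaw: [0,0,0,0]

```text
time_s: 3.63
ee_pos: [493.1, -282.5, 24.2]
ee_rot: [179.9, -0.1, -10.9]
force: [-3.0, -0.3, 11.9]
gripper_width: 0.2
gripper_force: 6.2
```

Floor contact at 12 N. Now a slow pull along unit -x, (-0.982, +0.19).

Call:
send_rows:
  grip: [-1,-1,-1,-1,-1,-1,-1,-1]
  xyz:
    - [-0.0015,0.0003,0]
    - [-0.003,0.0006,0]
    - [-0.0045,0.0009,0]
    - [-0.006,0.0012,0]
    - [-0.0075,0.0015,0]
    - [-0.009,0.0018,0]
    - [-0.0105,0.002,0]
    - [-0.012,0.0023,0]
  yaw: [0,0,0,0,0,0,0,0]

```text
time_s: 4.3
ee_pos: [486.6, -281.7, 24.7]
ee_rot: [179.9, -0.8, -11.0]
force: [12.8, 0.4, 2.4]
gripper_width: 0.3
gripper_force: 6.9
```

Call:
send_rows:
  grip: [-1,-1,-1,-1]
  xyz:
    - [0,0,-0.0005]
    - [0,0,-0.001]
    - [0,0,-0.0015]
    - [0,0,-0.0015]
  yaw: [0,0,0,0]

```text
time_s: 4.63
ee_pos: [486.6, -281.8, 24.1]
ee_rot: [179.8, -0.8, -11.0]
force: [8.3, 1.2, 10.0]
gripper_width: 0.2
gripper_force: 6.6
```

Run:
```python
from h import *
f=eyes.grab_frame("wrist"); P=np.array(f["pose"]); cv2.imwrite("pics/w3.png",f["frame"][:,:,::-1])
hsv=cv2.cvtColor(f["frame"],cv2.COLOR_RGB2HSV)
s=env.state();print(s["time_s"],s["ee_pos"],s["force"],P[:3,3])
```

```text
4.6833 [ 486.6087615  -281.82942242   24.10762396] [ 8.89064915  1.83042228 10.90930918] [ 553.21108112 -292.03498762  195.5559766 ]
```

View pics/w3.png

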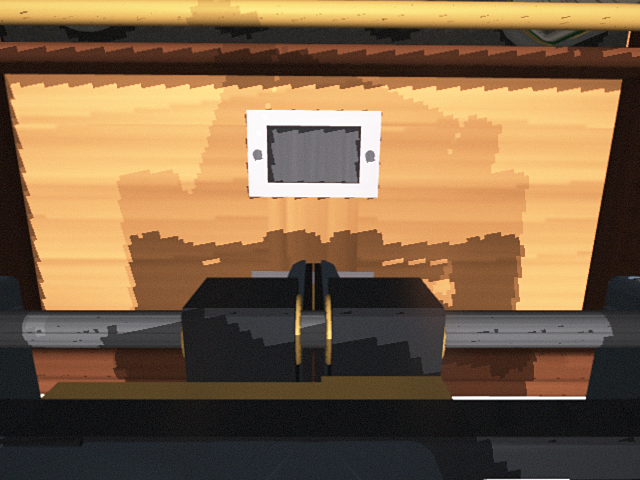

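The tray is riding: the rear slot is at (314,154), the fingertip at (313,263), and the front plate edge shows just behind it at row 273. The pin is held level at 10 N, so I'm continuing the pull.

Call:
send_rows:
  grip: [-1,-1,-1,-1,-1,-1]
  xyz:
    - [-0.0015,0.0003,-0.0003]
    - [-0.003,0.0006,-0.0006]
    - [-0.0045,0.0009,-0.0009]
    - [-0.006,0.0012,-0.0012]
    - [-0.007,0.0014,-0.0012]
    - [-0.008,0.0015,-0.0012]
  yaw: [0,0,0,0,0,0]

```text
time_s: 5.18
ee_pos: [485.3, -281.8, 24.3]
ee_rot: [179.8, -1.7, -11.1]
force: [23.8, 3.7, 5.9]
gripper_width: 0.5
gripper_force: 11.6
```

Run:
```python
from h import *
f=eyes.grab_frame("wrist"); g=f["frame"]; h=cv2.cvtColor(g,cv2.COLOR_RGB2HSV)
m=((h[...,1]<40)&(h[...,2]>150)).astype(np.uint8); m[240:]=0; m[:60]=0; m[:,:200]=0; m[:,430:]=0
x,y,w,hh=cv2.boundingRect(m); c=(x+w/2,y+hh/2)
s=env.state();print(s["time_s"],s["ee_pos"],s["force"],c,(w,hh),ray(f,c,24))
```

```text
5.2333 [ 485.3003014  -281.75101799   24.31838854] [22.36128906  2.9410762   7.23036015] (313.0, 154.0) (134, 86) [ 550.10516342 -292.34679028   24.        ]
```

At 23 N the pin is only about 9.7 mm down. The pull is tilting the finger a little, and rail friction is stopping it from pressing further. I'll ease the pull, press harder, then pull again.

Call:
send_rows:
  grip: [-1,-1,-1,-1,-1,-1,-1,-1]
  xyz:
    - [0.003,-0.0006,0]
    - [0.007,-0.0014,0]
    - [0.011,-0.002,-0.0005]
    - [0.011,-0.002,-0.001]
    - [0.011,-0.002,-0.0015]
    - [0.011,-0.002,-0.002]
    - [0.011,-0.002,-0.0025]
    - [0.011,-0.002,-0.0025]
  yaw: [0,0,0,0,0,0,0,0]

```text
time_s: 5.9
ee_pos: [487.2, -282.1, 23.8]
ee_rot: [179.8, -0.6, -10.9]
force: [-4.2, 3.3, 38.6]
gripper_width: 0.7
gripper_force: 19.3
```

Call:
send_rows:
  grip: [-1,-1,-1,-1,-1,-1]
  xyz:
    - [-0.002,0.0004,0]
    - [-0.004,0.0008,0]
    - [-0.006,0.0012,0]
    - [-0.008,0.0015,0]
    - [-0.01,0.0019,0]
    - [-0.012,0.0023,0]
  yaw: [0,0,0,0,0,0]

```text
time_s: 6.4
ee_pos: [485.1, -281.9, 24.0]
ee_rot: [179.7, -1.8, -11.1]
force: [23.7, 4.8, 16.9]
gripper_width: 0.1
gripper_force: 12.4
```

Call:
send_rows:
  grip: [-1,-1,-1,-1]
  xyz:
    - [-0.0015,0.0003,-0.0003]
    - [-0.003,0.0006,-0.0006]
    - [-0.0045,0.0009,-0.001]
    - [-0.0045,0.0009,-0.001]
  yaw: [0,0,0,0]

```text
time_s: 6.73
ee_pos: [483.0, -281.7, 23.8]
ee_rot: [179.7, -2.1, -11.1]
force: [23.0, 6.2, 22.6]
gripper_width: 0.5
gripper_force: 14.9
```

It moved another 2 mm at constant force, so it is riding over the pin. Continuing slowly.

Call:
send_rows:
  grip: [-1,-1,-1,-1]
  xyz:
    - [-0.0015,0.0003,0]
    - [-0.003,0.0006,0]
    - [-0.0045,0.0009,0]
    - [-0.0055,0.001,0]
  yaw: [0,0,0,0]

```text
time_s: 7.07
ee_pos: [470.4, -279.2, 23.7]
ee_rot: [179.7, -1.3, -11.0]
force: [6.9, 6.1, 34.7]
gripper_width: 0.4
gripper_force: 18.2
```

The floor has slid over the pin: tray at about 18 mm, force down to 7 N. Continuing the smooth draw and easing the downward press.

Call:
send_rows:
  grip: [-1,-1,-1,-1,-1,-1,-1,-1]
  xyz:
    - [-0.003,0.0006,0]
    - [-0.006,0.0012,0]
    - [-0.009,0.0017,0.0005]
    - [-0.012,0.0023,0.001]
    - [-0.016,0.003,0.0015]
    - [-0.02,0.0038,0.002]
    - [-0.024,0.0046,0.0025]
    - [-0.028,0.0053,0.003]
  yaw: [0,0,0,0,0,0,0,0]

```text
time_s: 7.73
ee_pos: [441.2, -273.3, 23.9]
ee_rot: [179.8, -1.1, -11.0]
force: [9.6, 4.2, 17.9]
gripper_width: 0.2
gripper_force: 9.5
```

Call:
send_rows:
  grip: [-1,-1,-1,-1,-1,-1,-1,-1]
  xyz:
    - [-0.003,0.0006,0.0005]
    - [-0.006,0.0012,0.0005]
    - [-0.009,0.0017,0.0005]
    - [-0.012,0.0023,0.0005]
    - [-0.0145,0.0028,0.0005]
    - [-0.0165,0.0032,0.0005]
    - [-0.0185,0.0036,0.0005]
    - [-0.0185,0.0036,0.0005]
  yaw: [0,0,0,0,0,0,0,0]

```text
time_s: 8.4
ee_pos: [420.5, -269.1, 23.9]
ee_rot: [179.8, -0.8, -11.0]
force: [5.1, 4.7, 23.2]
gripper_width: 0.5
gripper_force: 11.6
```

Call:
send_rows:
  grip: [-1,-1,-1,-1]
  xyz:
    - [-0.001,0.0002,0]
    - [-0.002,0.0004,0]
    - [-0.003,0.0006,0]
    - [-0.003,0.0006,0]
  yaw: [0,0,0,0]

```text
time_s: 8.73
ee_pos: [420.4, -269.2, 23.9]
ee_rot: [179.8, -1.1, -11.1]
force: [13.1, 4.9, 17.5]
gripper_width: 0.7
gripper_force: 10.0
```

It stops firmly at x = 420 with force rising, which is the end position. Easing off and lifting clear.

Call:
send_rows:
  grip: [-1,-1,-1,-1,-1,-1,-1,-1]
  xyz:
    - [0.004,-0.0008,0.001]
    - [0.008,-0.0016,0.004]
    - [0.01,-0.002,0.01]
    - [0.01,-0.002,0.025]
    - [0.01,-0.002,0.05]
    - [0.01,-0.002,0.08]
    - [0.01,-0.002,0.11]
    - [0.01,-0.002,0.12]
  yaw: [0,0,0,0,0,0,0,0]

```text
time_s: 9.4
ee_pos: [423.1, -269.4, 143.3]
ee_rot: [179.9, -0.3, -10.9]
force: [0.5, 0.4, -0.3]
gripper_width: 0.3
gripper_force: 0.0
```

Run:
```python
from h import *
f=eyes.grab_frame("wrist"); cv2.imwrite("pics/w4.png",f["frame"][:,:,::-1])
for p in [(319.5,147)]: print(ray(f,p,24))
f=eyes.grab_frame("scene"); cv2.imwrite("pics/s2.png",cv2.resize(f["frame"][70:330,230:530],None,fx=2.2,fy=2.2)[:,:,::-1])
s=env.state();print(s["time_s"],s["ee_pos"],s["force"])
```

```text
[ 489.63743398 -285.15457717   24.        ]
9.5 [ 422.48959801 -269.02619579  141.27595288] [-0.03997586  0.64126402  0.12385792]
```

View pics/w4.png

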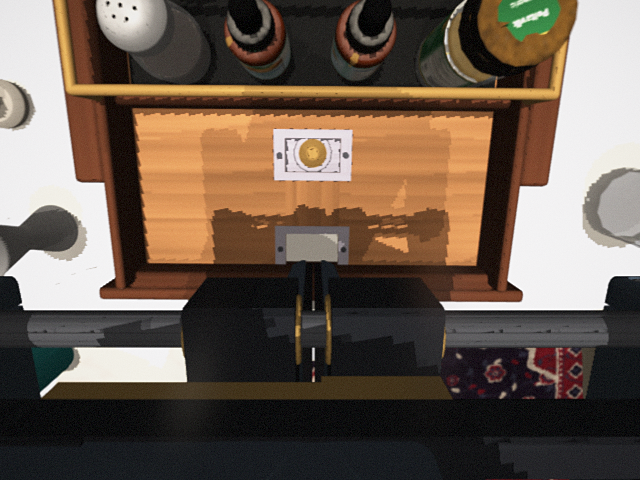

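View pics/s2.png

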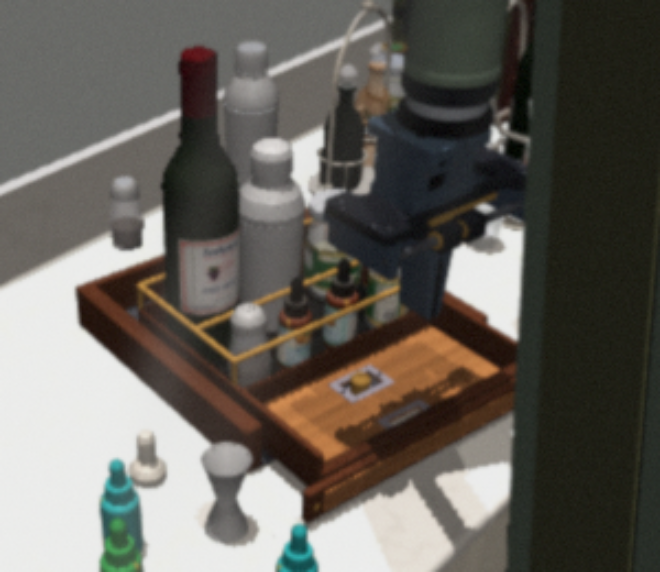

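The pin stands up in the rear slot at (313,152), the front slot at (312,247) is empty, and all bottles are upright. The jigger and stopper are in place, and the gripper is clear. Handing in.

```bash
python3 -c "
from workcell import env
print(env.job_done())"
```

```text
the job is handed in; nothing more can be done
None
```

The tray is fully out, with the pin up in the rear slot and every bottle and jar standing; the gripper is clear and the job is handed in at about 9.5 s of the 32 s, though the hand-in gave no verdict.

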